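# Unpin the capsule filler's sprung drawbar and hold it at its length mark

### The arm

A 6-joint arm with a two-finger parallel gripper is mounted at the origin on the work surface. World frame = base frame: x ahead of the robot, y to its left, z up, the work surface at z = 0. Lengths are in mm, angles in rad, forces in N, time in s.
With the tool pointing down it reaches from about 325 to 775 mm from the base axis. Payload 5.5 kg.
Tool frame: the origin (TCP) lies at the very end of the fingers, on their centre line; the grasp point (between the pads) lies 19 mm behind it; z points along the fingers, y is the line along which they close (so a half turn about z gives the same grasp; the last joint's range is limited). The gripper opens to 85 mm and grips with 20 to 120 N. Pads are 22 mm wide; open, the fingers measure 114 mm over their backs; the gripper's body (76 mm by 85 mm) begins 54 mm behind the grasp point. The pads swing forward as they close: fully open they stand 13 mm farther back than shut.
Start: joints at [1.106, 0.091, 1.231, -0, 1.82, -0.057], TCP at [237.96, 550.81, 231.275] pointing down, gripper open.
Joint ranges: [-2.87, 2.87], [-0.86, 2.18], [0.17, 2.46], [-1.51, 4.65], [0.06, 2.69], [-2.65, 2.65]. Speed limits (rad/s): [2.57, 2.57, 3.01, 3.14, 3.14, 3.14].

### API

Orientations are given as a rotation vector (axis times angle).
In Python, from plant import arm gives the robot as it stands.
- The arm moves only by the shell command python3 -m jog 'ROWS' [FORCE]. ROWS is JSON, one flat list of numbers, 7 for each row, row after row: the shift along the tool's x, y, z in mm, then the turn, a rotation vector about the tool's x, y, z in degrees, then the closure, from 0 (fully open) to 1 (shut). A call has exactly 5 rows; each row shifts and turns the commanded pose from where the row before left it, along the tool's axes as they then stand; what a row does not reach is not made up. A row lasts 1/8 s, in which the tool goes at most 62.5 mm and 10.7 degrees, less where a joint would pass 70% of its speed; a pose out of reach is approached as far as the arm can. A call is refused whole if a number of a shift passes 62.5 or a number of a turn 10.7, either way. A call with a gripper value outside its range is refused whole. The fingers move at their own pace and stop on an object; FORCE is the grip in N (left out, the last holds). Time passes only in rows, so rows that do not move let the fingers close, or fill a call up. It gives the time, the measured TCP pose, the force, the opening and the grip force at its end, in the units of the state.
- arm.read_state(): the state, without advancing time (a new reading comes with each control period).
- arm.capture(name): name is "scene" or "top"; returns a dict with "image" (400x640x3 uint8, red, green, blue), "mtx" (3x3 intrinsics, pixels), "k1" (the pictures are not rectified: a ray, as slopes to the right and down, at radius r is drawn at 1 + k1 r^2 times it, then the intrinsics apply), "rvec" (rotation vector, rad) and "tvec" (3), from world to camera coordinates, as OpenCV has them. Camera axes: x right, y down, z forward; pixel columns grow to the right and rows downward; lengths in mm; the calibration is good to about 2 mm. A picture is of the moment at which its call begins. There is no depth.
- arm.job_done(): hands the job in; it is judged then, once.
The state is a dict: "time_s": time; "qpos": joint angles; "joint_velocities": joint speeds; "tau": joint torques, N m; "ee_pos": TCP position; "tool_rot": TCP orientation; "force": force on the tool from outside, world axes, zero at the start; "moment": the same for the moment, N m; "gripper_width": finger opening in mm; "grip_force": force on a finger pad.
Only numpy, scipy, OpenCV 4.12 (cv2) and the standard library are available. Lean on these libraries where they do the work, as an engineer would, in place of code of your own. Each camera call takes 0.05 s, during which the arm holds its last target. There are 200 camera calls.

### The job

The capsule filler's sprung drawbar is locked by the long yellow-handled pin standing in its socket. Pull the pin up out of the socket, stand it in the steel cup and let it go, then pull the drawbar's blue handle out against its spring until its black pointer lines up with the red length mark. Finish while gripping the handle and holding it at the mark, and leave the mark, the cup's place and everything else on the worktop as they are.

Things in the scene. Friction and masses are not known exactly. Their poses are not given: they have to be found in the camera images.
- filler: capsule filler, fixed to the worktop: white base slab 200 mm (its x) by 340 mm (its y) by 12 mm thick, carrying an aluminium filling plate with two toggle clamps (up to 85 mm high) on its +y half. Origin at the underside, in line with the drawbar, near the plate's edge that faces the drawbar. Its z is up; the drawbar lies in the plane x = 0 of this frame and pulls out along this frame's -y
- drawbar (a joint): how far the telescoping drawbar is pulled out, in m: 0 fully in (start), end stop at 0.075. Its spring draws it back in with about 5 N at 0, rising 1.2 N per 10 mm. While the pin is in its socket, a lug on the rod strikes the pin after some 6 mm, so it cannot be pulled to the mark
- handle_grip (a point): where to grip the blue drawbar handle: an upright paddle 14 mm thick along the filler's y (the pull direction), 50 mm wide along its x; this point is on its middle plane, 100 mm above the worktop, 20 mm below its flat top, 65 mm above its foot. Behind it (filler +y): rod, lug and sleeve (up to 63 mm above the worktop) and, 73 mm away, a grey housing 70 mm high; else free once the pin is out
- pointer_tip (a point): tip of the black pointer arm (5 mm wide) that sticks out of the handle towards the filler's -x, 40 mm above the worktop, moving with the drawbar; 55 mm to the filler's -x of the handle's middle. Axes as the filler
- mark_tip (a point): near end of the red length mark (a fin 5 mm wide on a clip on the scale bar), 40 mm above the worktop. Axes as the filler. The pointer lines up when its tip and this point have the same place along the filler's y. It can stand 30 to 60 mm out from the pointer's start, towards the filler's -y
- pin_grip (a point): where to grip the lock pin: on its axis, half-way up the yellow handle (16 mm diameter, 60 mm long). The pin is 160 mm long, steel, 10 mm diameter below the handle, 90 g; this point is 130 mm above its foot and 30 mm below its top. z runs along the pin, upwards. At the start it stands upright in a dark 30 mm square socket block at the filler's (x 45, y -80 mm), a 12 mm wide hole 30 mm deep with its floor 12 mm above the worktop: lift straight up by more than 30 mm to free it
- pin_foot (a point): the foot end of the lock pin, on its axis
- cup: stainless steel cup, loose, open at the top, 72 mm outer diameter at the rim, 100 mm high, narrowing a little to the foot, wall 3 mm, floor about 4 mm thick. Origin at the centre of its underside, z up. The pin leans on the rim when stood in it
- boat: bystander: stainless weighing boat, 100 x 70 x 18 mm; origin under its centre
- tamper: bystander: clear acrylic tamping block, 80 x 60 mm, 46 mm high with its grip; origin under its centre
- cylinder: bystander: tall glass graduated cylinder, 242 mm high, tube 32 mm in diameter on a 72 mm foot; origin under its centre, z up
- tray: bystander: ribbed green capsule loading tray, 100 x 150 x 22 mm; origin under its centre

How it is judged:
By the outcome, as a careful person would: the job done as asked, in the order asked, and still so for the second after the job is handed in, while the arm keeps its last pose, push and grip.
It also fails if it takes over 58 s, if anything falls off the work surface, if the arm or the gripper's body presses on something with over 40 N, if the wrist force passes 120 N, or if a joint passes its speed limit or range.

## Working session

There is one attempt and no reset: what is moved stays moved. The work goes in short steps, Python scripts to look and compute and a shell command to move; the robot and the scene stay as the last step left them, time stands still between calls to the robot, and variables do not carry over. Pictures are saved under pics/ and viewed, at most 10 in all, crops included, and the job is handed in when it is done.

```bash
mkdir -p pics
cat > h.py <<'E'
import numpy as np, cv2, json, sys
from plant import arm
def snap(n,f):
    c=arm.capture(n); cv2.imwrite(f'pics/{f}.png',c['image'][:,:,::-1]); np.save(f'pics/{f}.npy',c,allow_pickle=True); return c
def load(f): return np.load(f'pics/{f}.npy',allow_pickle=True).item()
def ray(c,uv):
    R=cv2.Rodrigues(np.array(c['rvec'],float))[0]; t=np.array(c['tvec'],float).ravel()
    d=np.array([c['k1'],0,0,0,0],float)
    p=cv2.undistortPoints(np.array([[uv]],float),np.array(c['mtx'],float),d).ravel()
    return -R.T@t, R.T@np.array([p[0],p[1],1])
def atz(c,uv,z):
    o,d=ray(c,uv); return (o+d*(z-o[2])/d[2]).round(1)
def tri(c1,u1,c2,u2):
    o1,d1=ray(c1,u1);o2,d2=ray(c2,u2)
    s=np.linalg.lstsq(np.c_[d1,-d2],o2-o1,rcond=None)[0]
    a,b=o1+d1*s[0],o2+d2*s[1]; return ((a+b)/2).round(1), round(float(np.linalg.norm(a-b)),1)
def proj(c,P):
    return cv2.projectPoints(np.array([P],float),np.array(c['rvec'],float),np.array(c['tvec'],float),np.array(c['mtx'],float),np.array([c['k1'],0,0,0,0],float))[0].ravel().round(1)
E
python3 -c "
from h import *
for n in('scene','top'):
    c=snap(n,n+'0'); print(n,c['mtx'],c['k1'],ray(c,(320,200)))
s=arm.read_state(); print(s['ee_pos'],s['tool_rot'],s['force'],s['time_s'])"
```

```text
scene [[449.77846115   0.         326.21055285]
 [  0.         449.77846115 198.10060181]
 [  0.           0.           1.        ]] -0.03578458859338232 (array([1229.56892959,   41.29429823, 1100.7821379 ]), array([-0.55072122, -0.06647483, -0.83216328]))
top [[488.04486409   0.         325.71250081]
 [  0.         488.04486409 200.34924909]
 [  0.           0.           1.        ]] 0.04987264789684023 (array([ 374.44504672,  -32.09562535, 1315.08919791]), array([ 0.17761986,  0.03113647, -0.98367638]))
[237.85533771 550.57491058 230.2252526 ] [-6.36080068e-01 -3.07607386e+00  2.71585835e-03] [ 0.40806541  0.28413173 -0.48478713] 0.1
```

View pics/scene0.png

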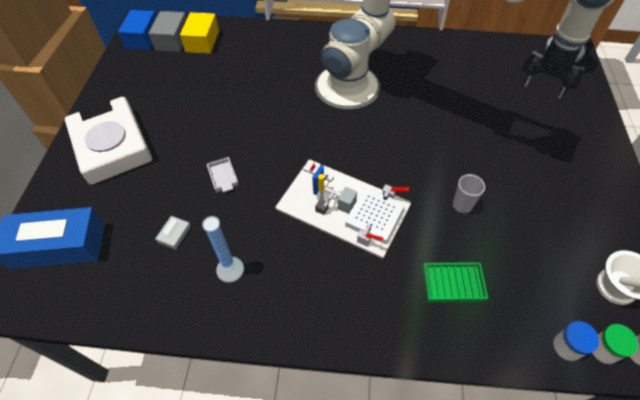

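View pics/top0.png

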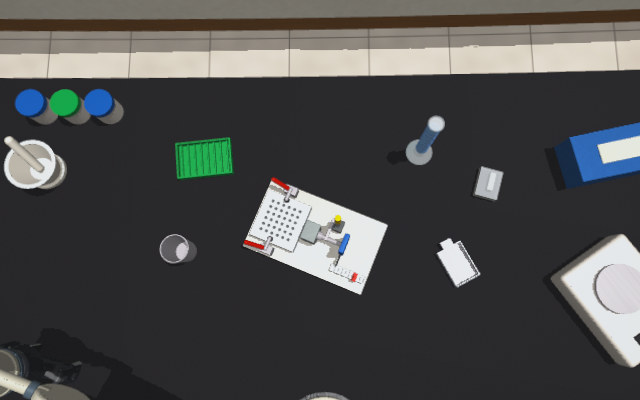

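The top view shows the filler at about (315,235), with the pin top at (337,218), the blue handle at (344,244), the red mark at (354,277) and the cup at (174,250). I'll enlarge both views.

```bash
python3 -c "
from h import *
a=load('top0')['image'][170:300,235:395,::-1]; b=load('scene0')['image'][155:260,270:415,::-1]
cv2.imwrite('pics/c1.png',cv2.resize(a,(800,600)[0:1]+(650,),interpolation=cv2.INTER_CUBIC)[:600])
cv2.imwrite('pics/c2.png',cv2.resize(b,None,fx=5.5,fy=5.5,interpolation=cv2.INTER_CUBIC)[:600])
"
```

```text
(no output)
```

View pics/c1.png

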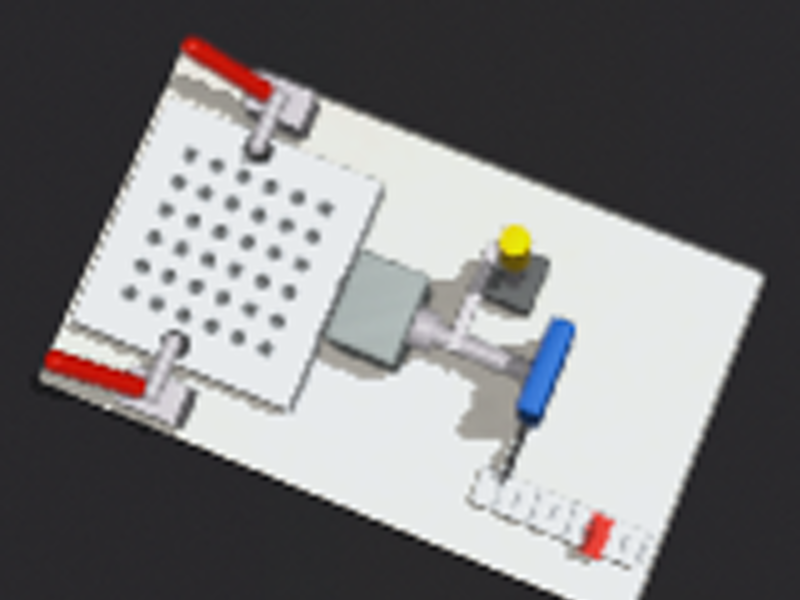

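View pics/c2.png

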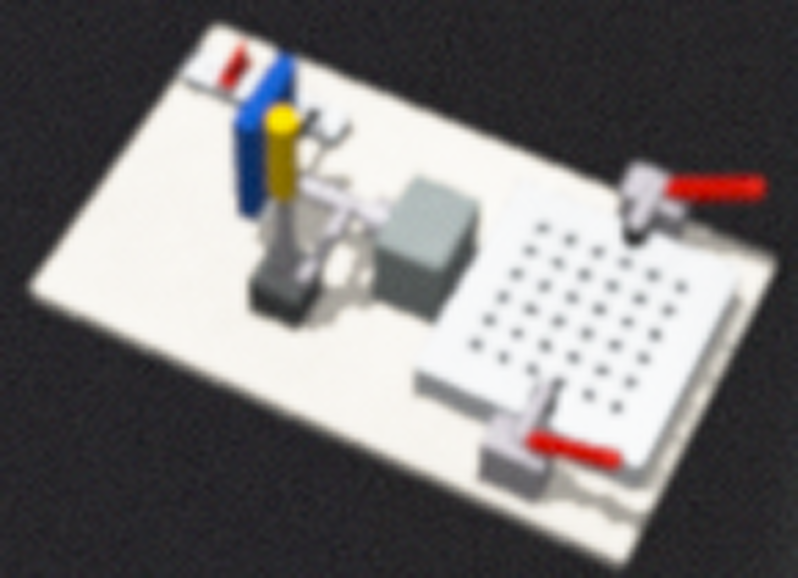

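```bash
cat > m.py <<'E'
from h import *
from scipy.optimize import least_squares
T=load('top0');S=load('scene0')
t=lambda x,y:(235+x/5-.4,170+y/5-.4)
s=lambda x,y:(270+x/5.5-.4,155+y/5.5-.4)
for n,p in dict(right=t(763,275),bl=t(42,380)).items(): print('T',n,atz(T,p,12))
for n,p in dict(left=s(32,290),top=s(214,26),right=s(777,262),bot=s(627,567)).items(): print('S',n,atz(S,p,12))
print('pin top',atz(T,t(515,238),172),atz(S,s(284,112),172),tri(T,t(515,238),S,s(284,112)))
print('handle top ends T',atz(T,t(565,322),120),atz(T,t(533,418),120),'S',atz(S,s(287,62),120),atz(S,s(246,120),120))
print('pointer',atz(T,t(507,472),42),'mark',atz(T,t(598,522),42), atz(T,t(598,535),42),'S mark',atz(S,s(237,66),42),'S ptr',atz(S,s(312,143),42))
print('cup rim T',atz(T,(174.5,249),100),'edges',atz(T,(159.5,249),100),atz(T,(189,249),100),'S',atz(S,(470.5,187),100))
E
python3 m.py
python3 -c "
from h import *
a=load('top0')['image'][225:275,145:210,::-1]; b=load('scene0')['image'][165:220,435:505,::-1]
c=load('top0')['image'][230:295,325:375,::-1]
r=lambda q:cv2.resize(q,(390,390*q.shape[0]//q.shape[1]),interpolation=cv2.INTER_CUBIC)[:300]
z=lambda q:np.vstack([q,np.zeros((300-q.shape[0],390,3),np.uint8)])
cv2.imwrite('pics/c3.png',np.hstack([z(r(a)),z(r(b))]))"
```

```text
T right [ 541.5 -170.9   12. ]
T bl [487.3 215.2  12. ]
S left [ 546.1 -170.9   12. ]
S top [361.7 -96.4  12. ]
S right [492.4 217.7  12. ]
S bot [678.2 142.9  12. ]
pin top [539.2 -37.5 172. ] [537.4 -37.6 172. ] (array([538.9, -37.4, 174. ]), 0.1)
handle top ends T [504.9 -61.9 120. ] [458.1 -45.8 120. ] S [467.4 -43.6 120. ] [505.3 -60.2 120. ]
pointer [435.8 -33.   42. ] mark [410.1 -79.6  42. ] [403.5 -79.5  42. ] S mark [412. -77.  42.] S ptr [459.6 -31.8  42. ]
cup rim T [472.5 368.7 100. ] edges [472.8 405.9 100. ] [472.2 332.7 100. ] S [486.6 366.9 100. ]
```

View pics/c3.png

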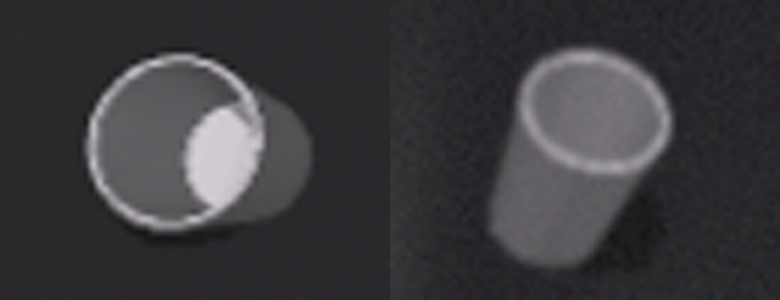

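The cup rim centre comes out near (174,248.5) in the top view and (472,185) in the scene view. The filler yaw is about -22.6°, and tool y already runs along filler y. The pin is at about (538.5,-37.5), and its top height triangulates to 174 mm against the expected 172 mm. I'll move towards it now.

```bash
cat >> h.py <<'E'
def to(*P):
    s=arm.read_state(); R=cv2.Rodrigues(np.array(s['tool_rot'],float))[0]
    print('shift',(R.T@(np.array(P)-s['ee_pos'])).round(1),'tool y ang',np.degrees(np.arctan2(R[1,1],R[0,1])).round(2),'t',s['time_s'],'z',R[:,2].round(3))
E
python3 -c "
from h import *
T=load('top0');S=load('scene0')
print(tri(T,(173.9,248.3),S,(471.6,184.4)),atz(T,(173.9,248.3),100),atz(S,(471.6,184.4),100))"
python3 -m jog '[-42,-35,0,0,0,0,0,-42,-35,0,0,0,0,0,-42,-35,0,0,0,0,0,-42,-35,0,0,0,0,0,-42,-35,0,0,0,0,0]' 60
python3 -m jog '[-42,-35,0,0,0,0,0,-42,-35,0,0,0,0,0,-42,-35,0,0,0,0,0,-42,-35,0,0,0,0,0,-42,-35,0,0,0,0,0]'
python3 -c "
from h import *
to(538.5,-37.5,230)"
```

```text
(array([474.6, 371.8,  96.1]), 0.4) [474.3 370.3 100. ] [477.5 370.7 100. ]
time_s: 0.72
ee_pos: [361.7, 305.2, 230.8]
tool_rot: [-0.636, -3.076, 0.001]
force: [1.3, 0.8, -0.3]
gripper_width: 85.5
grip_force: 0.0
time_s: 1.35
ee_pos: [485.1, 61.2, 230.9]
tool_rot: [-0.636, -3.076, -0.0]
force: [1.3, 0.8, -0.1]
gripper_width: 85.7
grip_force: 0.0
shift [-88.2 -69.5   0.9] tool y ang 66.63 t 1.35 z [-0.  0. -1.]
```

```bash
python3 -m jog '[-44,-35,0,0,0,-0.8,0,-44,-34.5,0,0,0,0,0,0,0,40,0,0,0,0,0,0,0,0,0,0,0,0,0,0,0,0,0,0]'
python3 -c "
from h import *
to(538.5,-37.5,128)
c=snap('top','t1')['image'][170:280,290:390,::-1]; d=snap('scene','s1')['image'][130:240,280:380,::-1]
cv2.imwrite('pics/c4.png',np.hstack([cv2.resize(q,(400,440),interpolation=cv2.INTER_CUBIC) for q in(c,d)]))"
```

```text
time_s: 1.98
ee_pos: [538.6, -34.9, 192.2]
tool_rot: [0.614, 3.081, 0.0]
force: [-0.1, 0.7, 0.7]
gripper_width: 85.6
grip_force: 0.0
shift [-0.9 -2.4 64.2] tool y ang 67.47 t 1.975 z [ 0.  0. -1.]
```

View pics/c4.png

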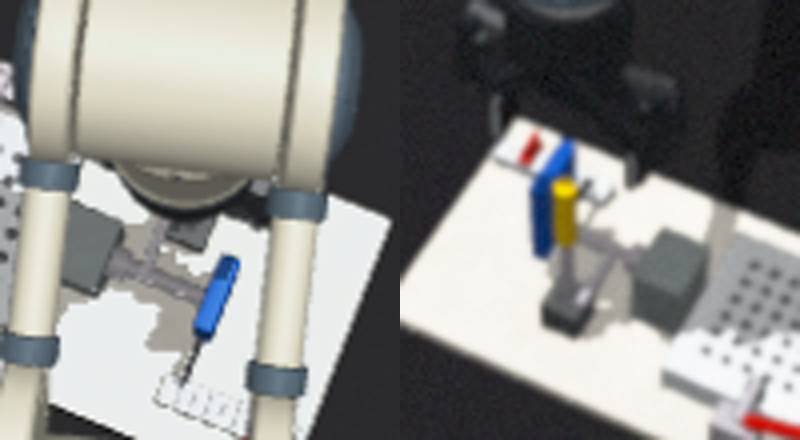

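The scene crop shows the fingers straddling the yellow handle, with their midpoint right over it. I'll descend and close.

```bash
python3 -m jog '[-1,-2.5,30,0,0,0,0,0,0,33,0,0,0,0,0,0,0,0,0,0,0,0,0,0,0,0,0,0.6,0,0,0,0,0,0,0.6]' 40
python3 -m jog '[0,0,0,0,0,0,1,0,0,0,0,0,0,1,0,0,0,0,0,0,1,0,0,0,0,0,0,1,0,0,0,0,0,0,1]' 40
```

```text
time_s: 2.7
ee_pos: [539.6, -38.0, 130.8]
tool_rot: [0.613, 3.077, 0.0]
force: [-0.2, -0.6, 0.5]
gripper_width: 51.5
grip_force: 0.0
time_s: 3.32
ee_pos: [538.9, -38.1, 129.0]
tool_rot: [0.614, 3.08, 0.0]
force: [0.6, -0.3, 5.1]
gripper_width: 14.7
grip_force: 38.9
```

```bash
python3 -m jog '[0,0,-5,0,0,0,1,0,0,-10,0,0,0,1,0,0,-15,0,0,0,1,0,0,-20,0,0,0,1,0,0,-25,0,0,0,1]' 60
python3 -m jog '[0,0,-30,0,0,0,1,0,0,-30,0,0,0,1,0,0,-10,0,0,0,1,0,0,0,0,0,0,1,0,0,0,0,0,0,1]' 60
python3 -c "
from h import *
to(475.5,370.5,274)
d=snap('scene','s2')['image'][100:240,260:400,::-1]
cv2.imwrite('pics/c5.png',cv2.resize(d,(560,560),interpolation=cv2.INTER_CUBIC))"
```

```text
time_s: 3.95
ee_pos: [538.5, -38.0, 204.9]
tool_rot: [-0.615, -3.081, -0.0]
force: [0.0, -1.1, -0.9]
gripper_width: 14.5
grip_force: 58.4
time_s: 4.58
ee_pos: [538.2, -38.0, 271.8]
tool_rot: [-0.614, -3.079, 0.0]
force: [-0.5, 1.1, -1.2]
gripper_width: 14.7
grip_force: 58.4
shift [214.7 353.2  -2. ] tool y ang 67.44 t 4.575 z [-0.002  0.    -1.   ]
```

View pics/c5.png

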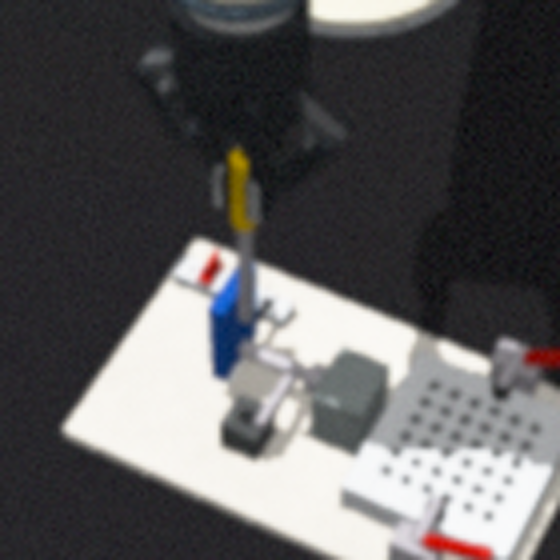

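The pin is out of the socket and hangs in the grip, with its foot at about (247,320) in the crop. Next I'll check its axis and go to the cup, planning for a 15° lean.

```bash
python3 -c "
from h import *
S=load('s2')
for z in(155,255,315): print(z,proj(S,(538.3,-38,z)),4*(proj(S,(538.3,-38,z))-[260,100]))"
python3 -m jog '[32,52,0,0,0,0,1,32,52,0,0,0,0,1,32,52,0,0,0,0,1,32,52,0,0,0,0,1,32,52,0,0,0,0,1]'
python3 -m jog '[32,52,0,0,0,0,1,32,41,0,0,-7.5,0,1,21,0,0,0,-7.5,0,1,0,0,0,0,0,0,1,0,0,0,0,0,0,1]'
python3 -c "
from h import *
x=np.array([-.923,.384,0]); to(*(np.array([475.5,370.5,260])+30*x)); to(*(np.array([475.5,370.5,120])+30*x))
s=arm.read_state(); R=cv2.Rodrigues(np.array(s['tool_rot'],float))[0]; print(s['ee_pos']+R[:,2]*117,R)"
```

```text
155 [321.1 179.1] [244.4 316.4]
255 [320.7 154.7] [242.8 218.8]
315 [320.4 138.1] [241.6 152.4]
time_s: 5.25
ee_pos: [489.7, 265.1, 272.0]
tool_rot: [-0.615, -3.08, 0.002]
force: [0.8, 0.0, -1.0]
gripper_width: 14.6
grip_force: 58.5
time_s: 5.88
ee_pos: [447.8, 381.7, 269.8]
tool_rot: [0.564, 2.83, -0.076]
force: [-0.2, 0.1, -1.3]
gripper_width: 14.6
grip_force: 58.9
shift [2.6 0.3 9.5] tool y ang 67.46 t 5.875 z [ 0.238 -0.1   -0.966]
shift [ 38.7   0.5 144.8] tool y ang 67.46 t 5.875 z [ 0.238 -0.1   -0.966]
[475.58001444 369.99605821 156.80178222] [[-0.89250927  0.3833761   0.23759204]
 [ 0.37015105  0.92359159 -0.09983373]
 [-0.25771187 -0.00115759 -0.96622112]]
```

The lifted pin matches the predicted axis and its foot sits over the cup centre. I'll lower it straight down along the tilted tool axes.

```bash
python3 -m jog '[8,0,29,0,0,0,1,8,0,29,0,0,0,1,8,0,29,0,0,0,1,2.6,0.5,9.7,0,0,0,1,0,0,0,0,0,0,1]'
python3 -c "
from h import *
x=np.array([-.923,.384,0]); to(*(np.array([475.5,370.5,120])+30*x))
d=snap('scene','s3')['image'][110:230,420:540,::-1];c=snap('top','t3')['image'][190:310,110:230,::-1]
cv2.imwrite('pics/c6.png',np.hstack([cv2.resize(q,(400,400),interpolation=cv2.INTER_CUBIC) for q in (c,d)]))"
```

```text
time_s: 6.5
ee_pos: [448.3, 381.7, 170.0]
tool_rot: [0.567, 2.828, -0.076]
force: [-0.0, 0.1, -0.3]
gripper_width: 14.9
grip_force: 58.9
shift [13.5  0.2 48.1] tool y ang 67.33 t 6.5 z [ 0.238 -0.1   -0.966]
```

View pics/c6.png

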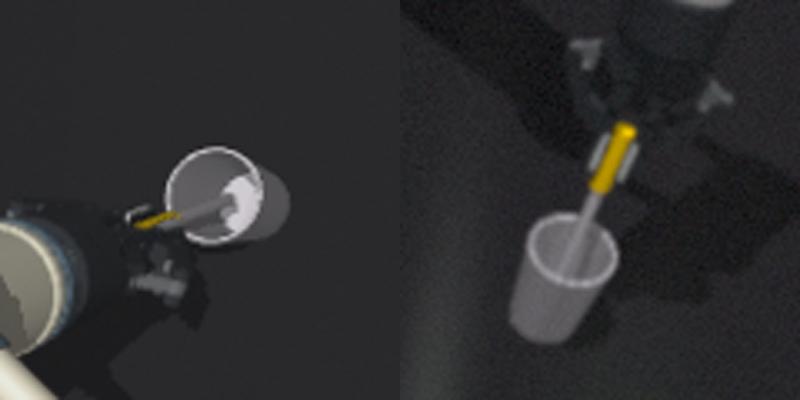

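Both views show the foot inside the cup and clear of the rim. I'll lower it the rest of the way slowly.

```bash
python3 -m jog '[5.2,0,19,0,0,0,1,4,0,14.5,0,0,0,1,2.6,0,9.7,0,0,0,1,0,0,0,0,0,0,1,0,0,0,0,0,0,1]'
python3 -m jog '[0.7,0,2.4,0,0,0,1,0.5,0,1.5,0,0,0,1,0,0,0,0,0,0,1,0,0,0,0,0,0,1,0,0,0,0,0,0,1]'
```

```text
time_s: 7.22
ee_pos: [447.5, 382.8, 125.9]
tool_rot: [0.564, 2.828, -0.074]
force: [0.4, -0.2, -1.0]
gripper_width: 14.9
grip_force: 58.9
time_s: 7.85
ee_pos: [447.2, 382.7, 121.5]
tool_rot: [0.564, 2.828, -0.074]
force: [-0.1, 0.5, -0.7]
gripper_width: 14.7
grip_force: 58.9
```

```bash
python3 -m jog '[0.3,0,1,0,0,0,1,0.3,0,1,0,0,0,1,0,0,0,0,0,0,1,0,0,0,0,0,0,1,0,0,0,0,0,0,1]'
python3 -m jog '[0.2,0,0.7,0,0,0,1,0.2,0,0.7,0,0,0,1,0,0,0,0,0,0,1,0,0,0,0,0,0,1,0,0,0,0,0,0,1]'
```

```text
time_s: 8.48
ee_pos: [447.2, 382.8, 119.3]
tool_rot: [0.564, 2.828, -0.074]
force: [0.6, 0.5, -1.2]
gripper_width: 14.7
grip_force: 58.9
time_s: 9.1
ee_pos: [447.3, 382.9, 118.4]
tool_rot: [0.564, 2.828, -0.073]
force: [-1.3, -0.9, 3.6]
gripper_width: 14.5
grip_force: 59.1
```

The foot touches the cup floor, with about 4 N showing. I'll release gently.

```bash
python3 -m jog '[0,0,0,0,0,0,0.8,0,0,0,0,0,0,0.78,0,0,0,0,0,0,0.75,0,0,0,0,0,0,0.72,0,0,0,0,0,0,0.7]' 20
python3 -m jog '[0,0,0,0,0,0,0.6,0,0,0,0,0,0,0.5,0,0,0,0,0,0,0.4,0,0,0,0,0,0,0.4,0,0,0,0,0,0,0.4]'
python3 -c "
from h import *
d=snap('scene','s4')['image'][110:230,420:540,::-1];c=snap('top','t4')['image'][190:310,110:230,::-1]
cv2.imwrite('pics/c7.png',np.hstack([cv2.resize(q,(400,400),interpolation=cv2.INTER_CUBIC) for q in (c,d)]))"
```

```text
time_s: 9.72
ee_pos: [447.1, 382.7, 117.7]
tool_rot: [0.564, 2.828, -0.074]
force: [1.2, -0.3, -0.0]
gripper_width: 25.9
grip_force: 0.0
time_s: 10.35
ee_pos: [447.1, 382.7, 117.8]
tool_rot: [0.564, 2.828, -0.074]
force: [0.1, 0.1, -0.0]
gripper_width: 51.1
grip_force: 0.0
```

View pics/c7.png

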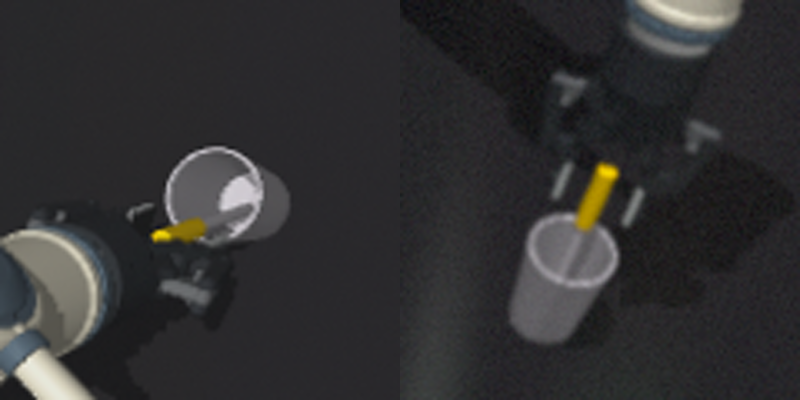

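The pin leans on the cup rim on its own, free between the open fingers, and the cup has not moved. I'll back off along the tool axis, straighten up and travel to the handle.

```bash
python3 -m jog '[0,0,-15,0,0,0,0.4,0,0,-30,0,0,0,0.3,0,0,-40,0,0,0,0.2,0,0,-45,0,0,0,0,0,0,0,0,0,0,0]'
python3 -m jog '[0,0,0,0,7.5,0,0,0,0,0,0,7.5,0,0,0,-20,0,0,0,0,0,-15,-50,0,0,0,0,0,-25,-55,0,0,0,0,0]'
python3 -c "
from h import *
to(483.5,-52.5,200)"
```

```text
time_s: 11.08
ee_pos: [416.4, 397.2, 250.3]
tool_rot: [0.564, 2.823, -0.061]
force: [0.1, 0.3, -0.4]
gripper_width: 85.3
grip_force: 0.0
time_s: 11.7
ee_pos: [404.5, 263.8, 243.0]
tool_rot: [-0.612, -3.081, 0.001]
force: [0.8, -0.0, 0.3]
gripper_width: 85.2
grip_force: 0.0
shift [-193.9 -262.1   43.1] tool y ang 67.54 t 11.7 z [-0.001 -0.    -1.   ]
```

```bash
python3 -m jog '[-32,-45,0,0,0,0,0,-32,-45,0,0,0,0,0,-32,-45,0,0,0,0,0,-32,-45,0,0,0,0,0,-32,-45,0,0,0,0,0]'
python3 -m jog '[-33,-33,0,0,0,0,0,0,0,30,0,0,0,0,0,0,0,0,0,0,0,0,0,0,0,0,0,0,0,0,0,0,0,0,0]'
python3 -c "
from h import *
to(483.5,-52.5,82)
d=snap('scene','s5')['image'][130:240,270:400,::-1];c=snap('top','t5')['image'][190:300,280:410,::-1]
e=snap('top','t5b')['image'][190:300,110:230]
cv2.imwrite('pics/c8.png',np.vstack([cv2.resize(q,(650,550),interpolation=cv2.INTER_CUBIC)[:300] if 0 else cv2.resize(q,(354,300),interpolation=cv2.INTER_CUBIC) for q in (c,d)]))"
```

```text
time_s: 12.32
ee_pos: [466.3, -6.1, 243.5]
tool_rot: [0.615, 3.081, 0.0]
force: [-0.1, 0.2, -0.2]
gripper_width: 85.5
grip_force: 0.0
time_s: 12.95
ee_pos: [484.6, -46.9, 215.0]
tool_rot: [0.612, 3.079, 0.0]
force: [-0.5, 0.6, 0.2]
gripper_width: 85.6
grip_force: 0.0
shift [ -0.8  -5.6 133. ] tool y ang 67.5 t 12.95 z [ 0.002 -0.    -1.   ]
```

View pics/c8.png

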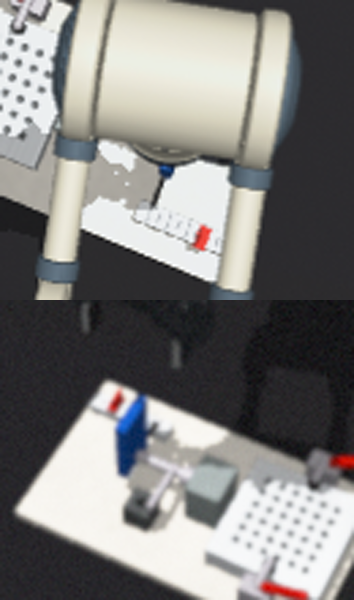

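The gripper is centred over the blue handle. The top view still sees the pointer and the red mark beneath the arm. I've now viewed 10 pictures, so from here I'll measure with image code. I'll descend and grip.

```bash
python3 -m jog '[-0.8,-5.6,40,0,0,0,0,0,0,40,0,0,0,0,0,0,35,0,0,0,0,0,0,18,0,0,0,0,0,0,0,0,0,0,0]' 60
python3 -m jog '[0,0,0,0,0,0,0.5,0,0,0,0,0,0,0.7,0,0,0,0,0,0,0.8,0,0,0,0,0,0,1,0,0,0,0,0,0,1]' 60
python3 -m jog '[0,0,0,0,0,0,1,0,0,0,0,0,0,1,0,0,0,0,0,0,1,0,0,0,0,0,0,1,0,0,0,0,0,0,1]' 60
python3 -c "
from h import *
to(483.5,-52.5,82)
c=snap('top','t6');d=snap('scene','s6')
# red mark blobs and pointer dark pixels
T=load('top0')['image'].astype(int)
for n in('top0','t6'):
  I=load(n)['image'].astype(int); r=(I[...,0]>150)&(I[...,1]<90)&(I[...,2]<90)
  r[:260]=0; r[300:]=0; r[:,:330]=0; r[:,375:]=0
  ys,xs=np.nonzero(r); print(n,len(xs),sorted(zip(ys,xs)))
  print(I[255:285,328:362].sum(2)//3)
"
```

```text
time_s: 13.72
ee_pos: [482.3, -52.7, 79.7]
tool_rot: [-0.614, -3.079, 0.0]
force: [-1.0, 0.8, 0.6]
gripper_width: 85.4
grip_force: 0.0
time_s: 14.35
ee_pos: [483.1, -52.9, 81.0]
tool_rot: [0.614, 3.08, 0.0]
force: [-0.5, 0.7, 4.1]
gripper_width: 13.2
grip_force: 58.9
time_s: 14.98
ee_pos: [483.1, -52.9, 81.0]
tool_rot: [0.614, 3.08, 0.0]
force: [0.3, 0.6, 5.5]
gripper_width: 13.3
grip_force: 59.2
shift [-0.2  0.5 -1. ] tool y ang 67.44 t 14.975 z [ 0.001 -0.    -1.   ]
top0 27 [(np.int64(273), np.int64(354)), (np.int64(274), np.int64(353)), (np.int64(274), np.int64(354)), (np.int64(274), np.int64(355)), (np.int64(274), np.int64(356)), (np.int64(275), np.int64(353)), (np.int64(275), np.int64(354)), (np.int64(275), np.int64(355)), (np.int64(275), np.int64(356)), (np.int64(276), np.int64(353)), (np.int64(276), np.int64(354)), (np.int64(276), np.int64(355)), (np.int64(277), np.int64(352)), (np.int64(277), np.int64(353)), (np.int64(277), np.int64(354)), (np.int64(277), np.int64(355)), (np.int64(278), np.int64(352)), (np.int64(278), np.int64(353)), (np.int64(278), np.int64(354)), (np.int64
[... 865 characters left out ...]
.int64(277), np.int64(352)), (np.int64(277), np.int64(353)), (np.int64(277), np.int64(354)), (np.int64(277), np.int64(355)), (np.int64(278), np.int64(352)), (np.int64(278), np.int64(353)), (np.int64(278), np.int64(354)), (np.int64(278), np.int64(355)), (np.int64(279), np.int64(351)), (np.int64(279), np.int64(352)), (np.int64(279), np.int64(353)), (np.int64(279), np.int64(354)), (np.int64(280), np.int64(352)), (np.int64(280), np.int64(353)), (np.int64(280), np.int64(354)), (np.int64(281), np.int64(354))]
[[168 168 166 ... 239 239 239]
 [168 167 167 ... 239 239 239]
 [167 168 167 ... 239 239 239]
 ...
 [ 35  36 123 ... 207 219 173]
 [ 45  45  45 ... 201 143 150]
 [ 45  44  45 ... 239 189 157]]
```

```bash
python3 -m jog '[0,-5,0,0,0,0,1,0,-8,0,0,0,0,1,0,-10,0,0,0,0,1,0,-10,0,0,0,0,1,0,-7,0,0,0,0,1]' 80
cat > a.py <<'E'
from h import *
n=sys.argv[1]; cam=sys.argv[2]
snap(cam,n)
fx=np.array([.923,-.384]);fy=np.array([.384,.923]);o=np.array([527.7,53.6])
def patch(n,z,xs,ys):
    c=load(n); X,Y=np.meshgrid(xs,ys,indexing='ij')
    P=np.dstack([o[0]+X*fx[0]+Y*fy[0],o[1]+X*fx[1]+Y*fy[1],np.full(X.shape,z)]).reshape(-1,3)
    uv=cv2.projectPoints(P,np.array(c['rvec'],float),np.array(c['tvec'],float),np.array(c['mtx'],float),np.array([c['k1'],0,0,0,0],float))[0].reshape(X.shape+(2,)).astype(np.float32)
    return cv2.remap(c['image'],uv[...,0],uv[...,1],cv2.INTER_LINEAR).astype(float)
ys=np.arange(-195,-105,.5)
xs=np.arange(-95,-30,3.)
for nm in ([n]+sys.argv[3:]):
    I=patch(nm,40,xs,ys); print(nm)
    for x,row in zip(xs,I):
        red=np.clip(row[:,0]-row[:,1:].max(1)-50,0,None); dark=np.clip(100-row.max(1),0,None)
        f=lambda w:(round(float((w*ys).sum()/w.sum()),1),int(w.sum())) if w.sum()>100 else None
        print(x,'red',f(red),'dark',f(dark))
E
python3 a.py t7 top; python3 -c "
from h import *
to(483.5-50*.384,-52.5-50*.923,82)"
```

```text
time_s: 15.7
ee_pos: [468.3, -88.4, 81.0]
tool_rot: [0.612, 3.079, 0.006]
force: [3.8, 9.4, 5.0]
gripper_width: 13.5
grip_force: 78.3
t7
-95.0 red None dark None
-92.0 red None dark None
-89.0 red None dark None
-86.0 red None dark None
-83.0 red None dark None
-80.0 red None dark None
-77.0 red None dark None
-74.0 red (-170.9, 1462) dark None
-71.0 red (-170.4, 1890) dark None
-68.0 red (-170.7, 1907) dark None
-65.0 red (-170.7, 1920) dark None
-62.0 red (-170.2, 2196) dark None
-59.0 red (-170.4, 1923) dark None
-56.0 red (-170.1, 2042) dark None
-53.0 red (-168.4, 177) dark None
-50.0 red None dark None
-47.0 red None dark None
-44.0 red None dark None
-41.0 red None dark None
-38.0 red None dark None
-35.0 red None dark None
-32.0 red None dark (-153.8, 193)
shift [ -0.2 -10.4  -1. ] tool y ang 67.48 t 15.75 z [ 0.002  0.003 -1.   ]
```

```bash
sed -i 's/100-row.max(1)/150-row.max(1)/' a.py; python3 a.py t8 top t6 | grep -v 'red None dark None'
```

```text
t8
-74.0 red (-170.9, 1458) dark None
-71.0 red (-170.4, 1887) dark None
-68.0 red (-170.7, 1911) dark None
-65.0 red (-170.7, 1920) dark None
-62.0 red (-170.2, 2195) dark None
-59.0 red (-170.4, 1932) dark None
-56.0 red (-170.1, 2040) dark None
-53.0 red (-168.4, 176) dark (-153.5, 274)
-50.0 red None dark (-153.5, 450)
-47.0 red None dark (-154.3, 384)
-44.0 red None dark (-148.9, 307)
-41.0 red None dark (-120.6, 1005)
-38.0 red None dark (-125.6, 1333)
-35.0 red None dark (-131.1, 1605)
-32.0 red None dark (-133.5, 1779)
t6
-74.0 red (-170.9, 1484) dark None
-71.0 red (-170.4, 1905) dark None
-68.0 red (-170.7, 1917) dark None
-65.0 red (-170.6, 1932) dark None
-62.0 red (-170.2, 2213) dark None
-59.0 red (-170.3, 1933) dark None
-56.0 red (-170.1, 2038) dark None
-53.0 red (-168.4, 172) dark (-114.5, 263)
-50.0 red None dark (-114.9, 172)
-47.0 red None dark (-114.7, 440)
-44.0 red None dark (-114.3, 394)
-41.0 red None dark (-114.5, 166)
-38.0 red None dark (-114.5, 465)
-35.0 red None dark (-115.1, 556)
-32.0 red None dark (-114.8, 808)
```

```bash
python3 a.py s8 scene s6 | grep -v 'red None dark None'
```

```text
s8
-95.0 red None dark (-150.8, 18832)
-92.0 red None dark (-150.9, 19158)
-89.0 red None dark (-151.1, 19494)
-86.0 red None dark (-151.2, 19547)
-83.0 red None dark (-152.9, 18001)
-80.0 red None dark (-159.1, 13494)
-77.0 red None dark (-167.8, 9894)
-74.0 red None dark (-171.0, 9063)
-71.0 red None dark (-171.5, 9496)
-68.0 red None dark (-171.4, 10588)
-65.0 red None dark (-171.4, 11298)
-62.0 red None dark (-172.0, 11180)
-59.0 red None dark (-172.4, 10823)
-56.0 red None dark (-172.5, 10372)
-53.0 red None dark (-172.0, 9684)
-50.0 red None dark (-171.3, 9023)
-47.0 red None dark (-170.7, 8278)
-44.0 red None dark (-169.9, 7642)
-41.0 red None dark (-167.5, 6983)
-38.0 red None dark (-160.3, 6827)
-35.0 red None dark (-157.3, 6043)
-32.0 red None dark (-161.5, 4693)
s6
-95.0 red None dark (-152.6, 20313)
-92.0 red None dark (-152.2, 20578)
-89.0 red None dark (-151.7, 20940)
-86.0 red None dark (-151.6, 20848)
-83.0 red None dark (-152.2, 20366)
-80.0 red None dark (-153.7, 19584)
-77.0 red None dark (-155.1, 18723)
-74.0 red None dark (-155.2, 18700)
-71.0 red None dark (-154.4, 18970)
-68.0 red None dark (-152.2, 19714)
-65.0 red None dark (-150.2, 20209)
-62.0 red None dark (-149.7, 20202)
-59.0 red None dark (-150.1, 20325)
-56.0 red None dark (-150.7, 19933)
-53.0 red None dark (-151.1, 18967)
-50.0 red None dark (-150.1, 16982)
-47.0 red None dark (-146.6, 13857)
-44.0 red None dark (-142.6, 10957)
-41.0 red None dark (-139.6, 9095)
-38.0 red None dark (-136.8, 7496)
-35.0 red None dark (-133.9, 5857)
-32.0 red None dark (-132.7, 4619)
```

```bash
python3 -m jog '[0,-6,0,0,0,0,1,0,-5,0,0,0,0,1,0,-4.5,0,0,0,0,1,0,0,0,0,0,0,1,0,0,0,0,0,0,1]' 80
cat >> a.py <<'E'
I=patch(n,40,[-72,-66,-62,-58,-55,-52,-50,-46,-42],np.arange(-180,-160,1)); print(I[...,0].astype(int)); print(I[...,1].astype(int))
E
python3 a.py t9 top | grep -v 'red None dark None'
```

```text
time_s: 16.48
ee_pos: [462.7, -102.1, 81.0]
tool_rot: [0.612, 3.079, 0.007]
force: [4.2, 9.8, 5.2]
gripper_width: 12.8
grip_force: 78.4
t9
-74.0 red (-170.9, 1468) dark None
-71.0 red (-170.4, 1891) dark None
-68.0 red (-170.7, 1914) dark None
-65.0 red (-170.7, 1916) dark None
-62.0 red (-170.2, 2198) dark None
-59.0 red (-170.4, 1928) dark None
-56.0 red (-171.1, 1540) dark None
-53.0 red None dark (-166.0, 431)
-50.0 red None dark (-168.2, 167)
-47.0 red None dark (-165.4, 301)
-44.0 red None dark (-154.7, 502)
-41.0 red None dark (-125.9, 1208)
-38.0 red None dark (-129.6, 2136)
-35.0 red None dark (-132.5, 2122)
-32.0 red None dark (-138.8, 2563)
[[211 203 204 208 217 229 236 237 237 237 232 227 218 195 168 159 171 188
  202 207]
 [237 237 237 237 237 238 238 238 237 235 227 216 199 181 162 165 177 189
  204 221]
 [236 236 237 237 238 238 238 238 237 235 232 220 205 191 192 201 214 212
  210 216]
 [236 236 237 237 237 237 238 238 238 238 235 232 228 205 178 165 179 196
  208 220]
 [236 236 237 237 237 238 238 235 229 207 174 143 122 107 121 141 164 182
  196 209]
 [230 231 233 2
[... 391 characters left out ...]
 123 162
  193 204]
 [239 234 226 213 176 126  75  74  73  71  66  61  58  61  67  96 133 172
  196 220]
 [237 234 229 191 152 114  99  82  72  71  69  64  60  57  75  98 125 159
  193 218]
 [239 238 229 219 193 147  97  74  73  73  71  68  66  73  80  98 135 175
  202 220]
 [237 235 232 207 170 129 100  97  96  90  72  55  47  40  64  94 122 158
  188 213]
 [233 233 232 232 222 215 213 202 192 174 134  89  66  87 117 152 179 203
  206 194]
 [238 238 237 237 237 233 232 229 211 182 148 121 111 132 176 213 218 209
  193 186]
 [239 239 239 239 239 239 236 226 212 179 127  78  90 116 141 157 171 175
  167 168]
 [239 239 239 239 239 238 235 232 211 176 139 120 110 116 151 180 188 176
  167 167]]
```

```bash
cat > b.py <<'E'
import sys; sys.argv=['a','tx','top']
exec(open('a.py').read().split("ys=np.arange(-195")[0])
np.set_printoptions(linewidth=200)
for nm,z in(('top0',40),('scene0',40)):
    I=patch(nm,z,np.arange(-84,-42,3.),np.arange(-182,-158,1)); print(nm)
    for x,r in zip(np.arange(-84,-42,3.),I): print(x,'R',r[:,0].astype(int)); print('    G',r[:,1].astype(int))
E
python3 b.py
```

```text
top0
-84.0 R [231 231 231 231 231 231 231 231 231 231 231 231 231 231 231 231 231 231 231 231 231 231 231 231]
    G [234 234 234 234 234 234 234 234 234 234 234 234 234 234 234 234 234 234 234 234 234 234 234 234]
-81.0 R [231 231 231 231 231 231 231 231 231 231 231 231 224 218 219 223 231 231 229 219 214 209 210 216]
    G [234 234 234 234 234 234 234 234 234 234 234 234 227 221 221 226 234 234 232 221 215 210 212 218]
-78.0 R [231 231 231 231 231 229 226 224 224 219 199 173 168 173 173 174 172 165 164 164 164 172 181 192]
    G [234 234 234 234 234 231 227 225 225 222 200 170 160 166 170 173 170 162 159 158 161 170 180 191]
-75.0 R [212 221 230 229 223 215 214 220 215 202 185 190 194 196 190 180 175 174 170 164 160 159 168 177]
    G [214 224 233 231 220 199 171 140 123 113 106 112 114 113 109 110 112 120 132 139 146 155 166 176]
-72.0 R [202 208 203 193 196 200 209 222 230 232 232 232 227 220 210 188 161 151 164 181 196 199 200 186]
    G [204 210 205 193 177 162 148 119  87  70  69  68  67  65  61  62  61  81 118 157 187 196 200 186]
-69.0 R [230 230 231 231 231 231 232 233 233 
[... 4043 characters left out ...]
6 225 211 194 167 138 106  82  62  47  33  41  52  67  90 117 147 174]
-51.0 R [242 242 242 241 241 241 242 242 239 234 228 220 207 193 181 174 169 165 164 166 169 172 188 202]
    G [243 243 242 241 239 237 234 230 216 195 171 143 116  87  61  50  44  41  49  70  93 119 147 175]
-48.0 R [243 242 240 240 241 241 241 241 241 239 232 225 218 209 202 195 191 187 183 180 181 186 191 200]
    G [244 243 241 241 240 239 236 230 223 214 186 158 128 104  83  63  47  51  60  69  91 117 145 170]
-45.0 R [242 242 241 241 240 240 240 240 239 236 232 227 217 208 199 193 189 186 184 183 182 183 190 199]
    G [243 243 243 242 241 239 237 235 226 212 198 180 152 130 107  96  86  78  79  91 103 119 144 168]
```

The clip is about 11.5 mm wide and centred near y = -170. The fin's own shadow edge puts the fin's centre at about -170.3. The pointer is at about -168.1, so I'll pull another 2.1 mm.

```bash
python3 -m jog '[0,-1.1,0,0,0,0,1,0,-1,0,0,0,0,1,0,0,0,0,0,0,1,0,0,0,0,0,0,1,0,0,0,0,0,0,1]' 80
python3 a.py t11 top | tail -18
python3 -c "
from h import *
# cup/pin & mark undisturbed check
snap('scene','s11'); a=load('top0')['image'].astype(int); b=load('t11')['image'].astype(int)
T=load('t4')['image'].astype(int)
d=(abs(a-b).max(2)>60).astype(np.uint8)
n,l,st,ce=cv2.connectedComponentsWithStats(d)
print([tuple(s) for s in st[1:] if s[4]>6])
I=load('t11')['image'].astype(int); y=(I[...,0]>150)&(I[...,1]>130)&(I[...,2]<70); v,u=np.nonzero(y); print(u.min(),u.max(),v.min(),v.max(),len(u))"
```

```text
time_s: 17.2
ee_pos: [461.9, -103.9, 81.0]
tool_rot: [0.612, 3.079, 0.007]
force: [4.8, 10.6, 4.6]
gripper_width: 12.6
grip_force: 78.4
[[213 202 185 170 156 126  92  74  73  72  71  68  64  65  63  84 123 162
  193 204]
 [239 234 226 213 176 126  75  74  73  71  66  60  57  61  67  97 133 172
  196 220]
 [237 233 229 190 152 114  99  82  72  71  69  64  59  56  74  97 124 158
  193 219]
 [239 238 229 219 193 148  97  74  73  73  71  69  66  73  84 110 152 196
  223 234]
 [237 235 232 207 170 129 100  87  76  72  63  54  48  47  88 130 160 191
  218 239]
 [233 233 232 232 219 207 196 157 117  78  78  87 104 134 163 180 177 166
  173 181]
 [238 238 237 236 234 221 204 181 135  90  77 104 135 168 200 216 199 184
  179 199]
 [239 239 239 239 235 231 211 164 108  85  98 118 143 165 185 175 167 165
  176 186]
 [239 239 239 239 238 231 218 201 164 120  94 118 151 179 179 172 164 164
  164 167]]
[(np.int32(292), np.int32(208), np.int32(122), np.int32(192), np.int32(9337)), (np.int32(357), np.int32(215), np.int32(3), np.int32(6), np.int32(8)), (np.int32(321), np.int32(222), np.int32(10), np.
[... 208 characters left out ...]
(2), np.int32(6), np.int32(7)), (np.int32(308), np.int32(238), np.int32(6), np.int32(4), np.int32(15)), (np.int32(318), np.int32(238), np.int32(8), np.int32(5), np.int32(24)), (np.int32(176), np.int32(251), np.int32(10), np.int32(7), np.int32(43)), (np.int32(155), np.int32(256), np.int32(16), np.int32(10), np.int32(96)), (np.int32(342), np.int32(271), np.int32(5), np.int32(3), np.int32(11)), (np.int32(339), np.int32(277), np.int32(4), np.int32(6), np.int32(12)), (np.int32(0), np.int32(350), np.int32(49), np.int32(50), np.int32(805)), (np.int32(46), np.int32(372), np.int32(8), np.int32(7), np.int32(27)), (np.int32(55), np.int32(377), np.int32(4), np.int32(5), np.int32(13))]
155 161 259 265 35
```

The pointer is now at about y = -170.1, which lines up with the mark. The pin and cup are in place, and nothing else shows as moved in the top view.

```bash
python3 -c "
from plant import arm
s=arm.read_state(); print(s['time_s'],s['grip_force'],s['ee_pos']); print(arm.job_done())"
```

```text
17.3 78.37658643722534 [ 461.89281412 -103.9469435    81.01369816]
the job is handed in; nothing more can be done
None
```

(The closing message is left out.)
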